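Find the high spot on a trolley wheel with a dial gauge

TASK

The shopping-trolley wheel on the little truing stand has one high spot on its tyre. By its black knob, slide the dial gauge in until its sprung plunger is pressed in about 4 mm (four marks on the dial) against the round part of the tyre ( never run the plunger hard up to its stop), then turn the wheel by its crank to find the high spot, and leave the wheel standing still with the highest point right under the pressed plunger, everything let go. Do not disturb the other things on the shelf.

Things in the scene. Friction and masses are not known exactly. Their poses are not given: they have to be found in the camera images.
- stand: plywood base plate of the truing stand, 150 mm along its x by 300 mm along its y, 18 mm thick, fixed to the shelf. Origin on its underside directly below the wheel's axle, z up; the plate runs from y -75 to +225 mm. Its +y axis points from the axle along the gauge's rails to the gauge; pushing the gauge in means moving it along the stand's -y.
- axle (a point): point on the wheel's vertical axle at the tyre's mid height, 48 mm above the shelf. The wheel lies flat and turns about this axle without end either way, with friction of about 0.12 N m; it stays where it is left. Dark rubber tyre, 36 to 60 mm above the shelf, radius 60 mm except at the one high spot.
- wheel_top (a point): centre of the wheel's hub, on the axle, 74 mm above the shelf. The tyre's high spot is a smooth bulge about 70 degrees wide in all, rising 5 mm to a radius of 65 mm at its middle (0.4 mm less at 10 degrees either side of the middle, 1.7 mm less at 20). Where it lies relative to the crank differs from run to run; at the start its middle is at least 50 degrees from the plunger.
- crank: wooden turning grip of the wheel's crank: upright cylinder, 16 mm diameter, 38 mm tall, spinning freely on its pin, so it can be held tight while it is led round. It stands on the wheel 38 mm from the axle. Origin at the centre of its underside, 72 mm above the shelf (top at 110 mm). All else on the wheel is lower than 75 mm.
- gauge_knob (a point): centre of the top of the gauge's upright black knob, a cylinder 22 mm in diameter and 38 mm tall (70 to 108 mm above the shelf), fixed to the gauge's aluminium slide (62 mm wide, 95 mm long, 62 mm high). The slide runs along the stand's y, 45 mm of travel, stiffly (about 11 N) either way, and stays where it is left.
- contact_tip: round steel end (5 mm radius) of the gauge's sprung plunger, pointing to the axle at the tyre's mid height; origin at its foremost point, free 104 mm from the knob's centre. The plunger gives way along the stand's +y by up to 12 mm to its stop; spring 0.9 N per mm from zero. Once it touches, its distance from the axle is the tyre's radius there, less some 0.6 mm that the rubber gives.
- needle_tip (a point): end of the black needle on the white dial on top of the gauge (58 mm diameter, 68 mm above the shelf), 22 mm from its pivot at the dial's centre, which lies 50 mm from the knob's centre on the wheel's side. With the plunger free it points to the wheel; it turns clockwise seen from above, 0.25 rad per mm of plunger travel, one tick per mm.
- spray_bottle: bystander: blue plastic spray bottle with white trigger head, 72 mm diameter, 210 mm tall; origin centre of its underside
- button_dish: bystander: white ceramic dish of buttons, 120 mm diameter, 30 mm tall; origin centre of its underside
- lint_brush: bystander: wooden lint brush lying on its pad, 230 mm long along its x, 45 mm wide, 34 mm tall; origin on the underside near the middle
- glass_jar: bystander: glass jar with its aluminium lid screwed on, 80 mm diameter, 120 mm tall; origin centre of its underside

How it is judged:
By the outcome, as a careful person would: the job done as asked, in the order asked, and still so for the second after the job is handed in, with the robot touching nothing.
It also fails if it takes over 67 s, if anything falls off the work surface, if the arm or the gripper's body presses on something with over 40 N, if the wrist force passes 120 N, or if a joint passes its speed limit or range.

ROBOT

A 7-joint arm with a two-finger parallel gripper is mounted at the origin on the work surface. World frame = base frame: x ahead of the robot, y to its left, z up, the work surface at z = 0. Lengths are in m, angles in rad, forces in N, time in s.
With the tool pointing down it reaches from about 0.35 to 0.9 m from the base axis. Payload 8.1 kg.
Tool frame: the origin (TCP) lies at the very end of the fingers, on their centre line; the grasp point (between the pads) lies arm.hold_point_z behind it (arm.hold_point_z is the distance from the TCP to the grasp point, in m); z points along the fingers, y is the line along which they close (so a half turn about z gives the same grasp; the last joint's range is limited). The gripper opens to 92 mm and grips with 3 to 60 N. Pads are 19 mm wide; open, the fingers measure 130 mm over their backs; the gripper's body (75 mm by 190 mm) begins 47 mm behind the grasp point.
Start: joints at [1.214, 0.434, 0.025, 1.573, -0.012, 1.134, -0.075], TCP at [0.157, -0.605, 0.227] pointing down, gripper open.
Joint ranges: [-2.62, 2.62], [-0.44, 2.09], [-1.27, 1.32], [0.08, 2.57], [-1.32, 4.46], [0.12, 2], [-2.74, 2.74]. Speed limits (rad/s): [2.22, 2.22, 3.01, 3.01, 3.14, 3.14, 3.14].

INTERFACE

Orientations are given as a rotation vector (axis times angle).
In Python, from cell import arm, vision, job, cut_out gives the robot as it stands. The module is installed in compiled form; this text tells all that it offers.
- The arm moves only by the tool play_rows, never from a script. Its argument "increments" is text: rows parted by semicolons, each of 5 numbers parted by spaces: the shift along the tool's x, y, z in cm, then the turn about the tool's z in degrees, then the opening, from -1 (shut) to 1 (fully open), so that 0 is half open. A call has 1 to 5 rows; each row shifts and turns the commanded pose from where the row before left it, along the tool's axes as they then stand; what a row does not reach is not made up. A row lasts 1/12 s, in which the tool goes at most 41.7 mm and 7.16 degrees, less where a joint would pass 70% of its speed; a pose out of reach is approached as far as the arm can. A call is refused whole if a number of a shift passes 4.17 or a number of a turn 7.16, either way. A call with a gripper value outside its range is refused whole. The fingers move at their own pace and stop on an object; "grip_force" is the grip in N (left out, the last holds). Time passes only in rows, so rows that do not move let the fingers close. It gives the time, the measured TCP pose, the force, the opening and the grip force at its end, in the units of the state.
- arm.observe(): the state, without advancing time (a new reading comes with each control period).
- vision.get_image(name): name is "scene" or "side" or "wrist"; returns a dict with "frame" (400x640x3 uint8, red, green, blue), "z_map" (400x640 float32, m along the optical axis (not along the pixel's ray), 0 where there is no reading), "mtx" (3x3 intrinsics, pixels), "cam_to_world" (4x4, takes a point from camera to world coordinates). Camera axes: x right, y up, looking along -z (the intrinsics and any distortion apply to the point x, -y, -z); pixel columns grow to the right and rows downward; lengths in m; the calibration is good to about 2 mm. The wrist camera is an equidistant fisheye: a pixel r from the principal point sees the ray r / f radians off the axis. A picture is of the moment at which its call begins.
- job.sign_off(): hands the job in; it is judged then, once.
Trained networks look in a picture, given as the dict that the camera call returned (one of the last four; its "shot" number tells which), for a name from the list of things; names that differ only in an ending like _2 or _b are one class to them, and where a whole thing is asked for, a point or a joint stands for the part that bears it (a point fixed in the world has none). Each returns a list of dicts, best first, with "confidence" (0 to 1); they miss things now and then, are a little off and sometimes report something else, mostly with a low value. They report only what shows in the picture. A call takes as long as a camera call.
- cut_out(query, picture): "mask" (400x640 bool, what is visible of it) and "point" ([row, column] in pixels, amid what is visible of it).
The state is a dict: "clock": time; "joints": joint angles; "dq": joint speeds; "joint_efforts": joint torques, N m; "position": TCP position; "ee_rot": TCP orientation; "force": force on the tool from outside, world axes, zero at the start; "ft_torque": the same for the moment, N m; "width": opening from 0.0 (shut) to 1.0 (fully open); "gripper_force": force on a finger pad.
Only numpy, scipy, OpenCV 4.12 (cv2) and the standard library are available. Lean on these libraries where they do the work, as an engineer would, in place of code of your own. Each camera call takes 0.05 s, during which the arm holds its last target. There are 200 camera calls.

## Working session

There is one attempt and no reset: what is moved stays moved. The work goes in short steps, Python scripts to look and compute and a tool call to move; the robot and the scene stay as the last step left them, time stands still between calls to the robot, and variables do not carry over. Pictures are saved under pics/ and viewed, at most 10 in all, crops included, and the job is handed in when it is done.

Besides the shell and the picture viewer there is one more tool, called after "Emit:" as name(argument=value, ...) on one line, values as JSON. play_rows: Moves the arm, as the interface text tells. Its arguments: {"type":"object","properties":{"increments":{"type":"string"},"grip_force":{"type":"number"}},"required":["increments"]}

```bash
mkdir -p pics
cat > h.py <<'E'
import numpy as np, cv2
from cell import arm, vision, job, cut_out
def world(p,r,c,z=None):
    K=p["mtx"];d=p["z_map"][int(r),int(c)] if z is None else z
    x=(c-K[0,2])/K[0,0];y=(r-K[1,2])/K[1,1]
    return (p["cam_to_world"]@np.array([x*d,-y*d,-d,1]))[:3]
def onplane(p,r,c,h):
    a=p["cam_to_world"][:3,3];b=world(p,r,c,1.0);t=(h-a[2])/(b[2]-a[2]);return a+t*(b-a)
def save(p,n): cv2.imwrite("pics/"+n+".png",p["frame"][:,:,::-1])
E
python3 - <<'E'
from h import *
print(arm.hold_point_z, arm.observe())
H=dict(wheel_top=.074,crank=.11,gauge_knob=.108,needle_tip=.069,contact_tip=.048,spray_bottle=None,button_dish=None,lint_brush=None,glass_jar=None)
for n in ["scene","side"]:
    p=vision.get_image(n);save(p,n+"0");print(n,p["cam_to_world"][:3,3])
    for q,h in H.items():
        for d in cut_out(q,p)[:2]:
            r,c=d["point"];print(q,round(d["confidence"],2),int(r),int(c),world(p,r,c).round(3),onplane(p,r,c,h).round(3) if h else "")
E
```

```text
0.0188 {'clock': 0.0, 'joints': array([ 1.21438571,  0.43521035,  0.02493527,  1.57409938, -0.01159418,
        1.13398807, -0.07508208]), 'dq': array([-0.00098687, -0.002095  , -0.00169101, -0.00100899,  0.00105667,
        0.00276647,  0.00080215]), 'joint_efforts': array([ 4.39414480e-04, -6.67847013e+01,  9.84627642e-01, -3.14455676e+01,
       -6.07424229e-02,  4.29170066e-02,  1.72022424e-04]), 'position': array([ 0.15676954, -0.60449135,  0.2259515 ]), 'ee_rot': array([-3.11481837e+00, -3.97398657e-01,  5.12984030e-04]), 'force': array([-0.09942863,  0.2953533 , -0.0167347 ]), 'ft_torque': array([-8.38267923e-05, -1.25700983e-02,  2.63053499e-03]), 'gripper_force': 0.0, 'width': 0.9994420791572602}
scene [ 1.34868121 -0.08360892  0.81737102]
wheel_top 0.86 233 337 [0.601 0.023 0.053] [0.621 0.02  0.074]
wheel_top 0.66 253 487 [0.684 0.438 0.032] [0.72  0.409 0.074]
crank 0.51 226 323 [ 0.616 -0.021  0.098] [ 0.628 -0.022  0.11 ]
crank 0.24 256 188 [ 0.703 -0.366  0.098] [ 0.714 -0.361  0.11 ]
gauge_knob 0.76 216 367 [0.544 0.116 0.06 ] [0.596 0.104 0.108]
gauge_knob 0.49 206 200 [ 0.423 -0.401  0.018] [ 0.528 -0.365  0.108]
needle_tip 0.25 232 336 [0.605 0.018 0.061] [0.612 0.017 0.069]
spray_bottle 0.59 167 439 [0.397 0.368 0.125] 
button_dish 0.58 205 197 [ 0.404 -0.415  0.006] 
lint_brush 0.8 254 489 [0.688 0.442 0.033] 
lint_brush 0.22 230 335 [0.598 0.015 0.061] 
glass_jar 0.95 256 186 [ 0.705 -0.37   0.1  ] 
side [0.15496279 1.17310009 1.07629234]
wheel_top 0.62 215 305 [0.515 0.145 0.098] [0.524 0.119 0.074]
crank 0.62 175 291 [ 0.612 -0.007  0.109] [ 0.611 -0.006  0.11 ]
gauge_knob 0.82 219 302 [0.522 0.147 0.082] [0.513 0.174 0.108]
contact_tip 0.53 286 334 [0.352 0.4   0.136] [0.371 0.327 0.048]
spray_bottle 0.71 287 333 [0.354 0.402 0.135] 
button_dish 0.68 141 372 [ 0.448 -0.431  0.003] 
lint_brush 0.57 296 211 [0.663 0.449 0.036] 
glass_jar 0.76 125 308 [ 0.668 -0.338  0.083]
```

Run:
```python
import cv2
a=cv2.imread("pics/scene0.png")[160:310,240:460];b=cv2.imread("pics/side0.png")[120:270,200:420]
cv2.imwrite("pics/c0.png",cv2.resize(cv2.vconcat([a,b]),None,fx=2,fy=2,interpolation=cv2.INTER_CUBIC))
```

```text
(no output)
```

View pics/scene0.png

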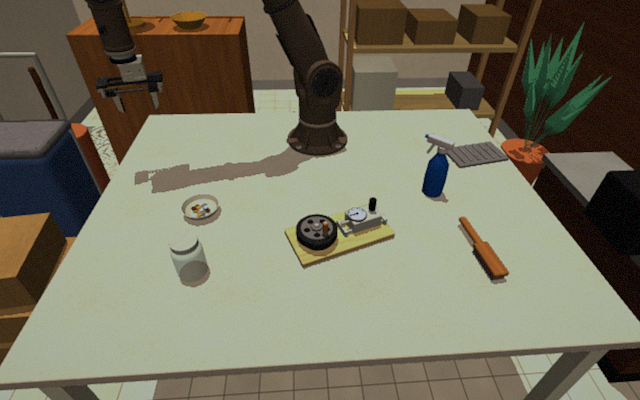

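View pics/c0.png

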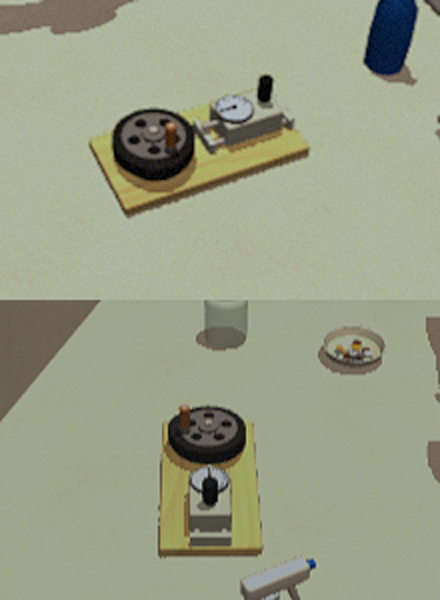

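The scene crop shows the knob top at about (row 199, col 372), the hub at (225, 316) and the crank top at (222, 325). In the side view they are at (210, 305), (181, 303) and (173, 292).

Run:
```python
from h import *
P={"scene":dict(knob=(199.5,372.5,.108),hub=(225,316.5,.074),crank=(222,325.5,.11)),
"side":dict(knob=(210,305,.108),hub=(181.5,303.5,.074),crank=(173,292,.11))}
for n in P:
    p=vision.get_image(n)
    for k,(r,c,h) in P[n].items(): print(n,k,onplane(p,r,c,h).round(4))
    # plywood base: yellow pixels -> min-area rect
    f=cv2.cvtColor(p["frame"],cv2.COLOR_RGB2HSV)
    m=cv2.inRange(f,(18,90,80),(32,255,255));nn,l,s,_=cv2.connectedComponentsWithStats(m)
    i=1+s[1:,4].argmax();v=np.argwhere(l==i)
    w=np.array([onplane(p,r,c,.018)[:2] for r,c in v],np.float32);print(len(v),cv2.minAreaRect(w),cv2.boxPoints(cv2.minAreaRect(w)))
```

```text
scene knob [0.5221 0.1316 0.108 ]
scene hub [ 0.5851 -0.0371  0.074 ]
scene crank [ 0.6118 -0.0141  0.11  ]
1585 ((0.5654333233833313, 0.03319475054740906), (0.1579342633485794, 0.3002408742904663), 19.819034576416016) [[ 0.44024512  0.14764944]
 [ 0.542042   -0.13480762]
 [ 0.6906215  -0.08125994]
 [ 0.5888246   0.20119712]]
side knob [0.5194 0.1322 0.108 ]
side hub [ 0.5814 -0.0314  0.074 ]
side crank [ 0.6138 -0.0167  0.11  ]
1285 ((0.5536491870880127, 0.04347875714302063), (0.14925315976142883, 0.3105633556842804), 20.229463577270508) [[ 0.4299325   0.16337751]
 [ 0.53731936 -0.12802885]
 [ 0.6773659  -0.07641999]
 [ 0.569979    0.21498637]]
```

Emit:
play_rows(increments="2.45 -2.83 0 0 1;2.45 -2.83 0 0 1;2.45 -2.83 0 0 1;2.45 -2.83 0 0 1;2.45 -2.83 0 0 1")

```text
clock: 1.52
position: [0.2404, -0.4357, 0.2268]
ee_rot: [3.116, 0.397, 0.0]
force: [1.4, 0.4, 0.4]
width: 1.0
gripper_force: 0.0
```

Emit:
play_rows(increments="2.45 -2.83 0 0 0.2;2.45 -2.83 0 0 0.2;2.45 -2.83 0 0 0.2;2.45 -2.83 0 0 0.2;2.45 -2.83 0 0 0.2")

```text
clock: 1.93
position: [0.3235, -0.2679, 0.227]
ee_rot: [3.116, 0.397, 0.001]
force: [0.3, -0.4, 0.2]
width: 0.684
gripper_force: 0.0
```

Emit:
play_rows(increments="2.45 -2.83 0 0 0.2;2.45 -2.83 0 0 0.2;2.45 -2.83 0 0 0.2;2.45 -2.83 0 0 0.2;2.45 -2.83 0 0 0.2")

```text
clock: 2.35
position: [0.4066, -0.1001, 0.2271]
ee_rot: [3.116, 0.397, 0.001]
force: [0.9, -0.0, -0.2]
width: 0.597
gripper_force: 0.0
```

Emit:
play_rows(increments="2.45 -2.83 0 0 0.2;2.45 -2.83 0 0 0.2;2.45 -2.83 0 0 0.2;2.45 -2.83 0 0 0.2;2.45 -2.83 0 0 0.2")

```text
clock: 2.77
position: [0.4898, 0.0676, 0.227]
ee_rot: [3.116, 0.397, 0.001]
force: [0.9, 0.2, 0.0]
width: 0.601
gripper_force: 0.0
```

Emit:
play_rows(increments="0 0 0 -6.85 0.2;0 0 0 -6.85 0.2;0 0 0 -6.85 0.2;0 0 0 -6.85 0.2;0 0 0 -6.85 0.2")

```text
clock: 3.18
position: [0.4892, 0.066, 0.2268]
ee_rot: [2.857, 1.306, 0.0]
force: [-0.0, -0.2, -0.7]
width: 0.597
gripper_force: 0.0
```

Emit:
play_rows(increments="0 0 0 -6.85 0.2;0 0 0 -6.85 0.2;0 0 0 -6.85 0.2;0 0 0 -6.85 0.2;0 0 0 -6.85 0.2")

```text
clock: 3.6
position: [0.4892, 0.0658, 0.2268]
ee_rot: [2.346, 2.089, 0.0]
force: [0.3, -0.1, -0.1]
width: 0.602
gripper_force: 0.0
```

Emit:
play_rows(increments="0 0 0 -6.85 0.2;0 0 0 -6.85 0.2;0 0 0 -6.85 0.2;0 0 0 -6.85 0.2;0 0 0 0 0.2")

```text
clock: 4.02
position: [0.4892, 0.0656, 0.2267]
ee_rot: [-1.785, -2.585, 0.0]
force: [0.3, -0.5, -0.6]
width: 0.598
gripper_force: 0.0
```

```bash
cat >> h.py <<'E'
def wray(p,r,c):
    K=p["mtx"];u=np.array([(c-K[0,2])/K[0,0],(r-K[1,2])/K[1,1]]);t=np.hypot(*u);u=u/max(t,1e-9)*np.sin(t)
    R=p["cam_to_world"];return R[:3,3],R[:3,:3]@np.array([u[0],-u[1],-np.cos(t)])
def wplane(p,r,c,h):
    a,d=wray(p,r,c);return a+d*(h-a[2])/d[2]
E
python3 - <<'E'
from h import *
p=vision.get_image("wrist");save(p,"w0");print(p["mtx"],p["cam_to_world"].round(3))
for q,h in dict(wheel_top=.074,crank=.11,gauge_knob=.108,needle_tip=.069).items():
    for d in cut_out(q,p)[:2]:
        r,c=d["point"];print(q,round(d["confidence"],2),int(r),int(c),wplane(p,r,c,h).round(4))
E
```

```text
[[309.70691629   0.         316.64013798]
 [  0.         309.70691629 197.46467112]
 [  0.           0.           1.        ]] [[ 0.935 -0.341 -0.094  0.465]
 [ 0.353  0.902  0.248  0.132]
 [ 0.001 -0.265  0.964  0.386]
 [ 0.     0.     0.     1.   ]]
wheel_top 0.68 175 349 [0.5192 0.0865 0.074 ]
gauge_knob 0.6 158 364 [0.52   0.1105 0.108 ]
needle_tip 0.64 186 367 [0.5419 0.0813 0.069 ]
needle_tip 0.35 158 363 [0.5269 0.1071 0.069 ]
```

View pics/w0.png

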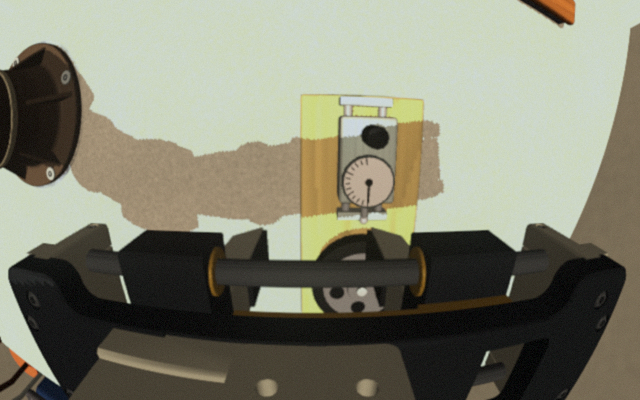

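The wrist view shows the knob top at (row 134, col 377), the dial centre at (182, 369) with the needle pointing at the wheel, and the hub at (293, 363). The crank is hidden behind the finger.

Run:
```python
from h import *
p=vision.get_image("wrist")
k=wplane(p,134,377,.108);d=wplane(p,182.5,369,.068);h=wplane(p,293,363,.074)
print(k,d,h,np.linalg.norm(k-h),np.linalg.norm((k-d)[:2]),np.degrees(np.arctan2(*(h-k)[[0,1]]*[1,-1])))
s=arm.observe();print(s["joints"],s["position"])
v=(k-s["position"])[:2];a=np.radians(110.7);print(v@[np.cos(a),np.sin(a)],v@[np.sin(a),-np.cos(a)])
```

```text
[0.52302081 0.13580796 0.108     ] [0.54269952 0.08543877 0.068     ] [ 0.58846261 -0.03955989  0.074     ] 0.19024329239396925 0.05407685394494235 20.464003399416264
[ 0.39872802  0.32988707 -0.80958501  1.83678281  0.26818053  1.0879423
 -0.15555209] [0.48915417 0.06591883 0.22676487]
0.053406360323727586 0.05638439541858805
```

Emit:
play_rows(increments="2.6 2.7 0 0 0;2.6 2.75 0 0.2 0;0 0 3 0 0;0 0 3 0 0;0 0 2 0 0")

```text
clock: 4.73
position: [0.5214, 0.1341, 0.1445]
ee_rot: [-1.796, -2.576, 0.002]
force: [-0.9, -0.5, -0.2]
width: 0.501
gripper_force: 0.0
```

Run:
```python
from h import *
p=vision.get_image("wrist");save(p,"w1");print(arm.observe()["position"])
```

```text
[0.51965281 0.13273856 0.14141375]
```

View pics/w1.png

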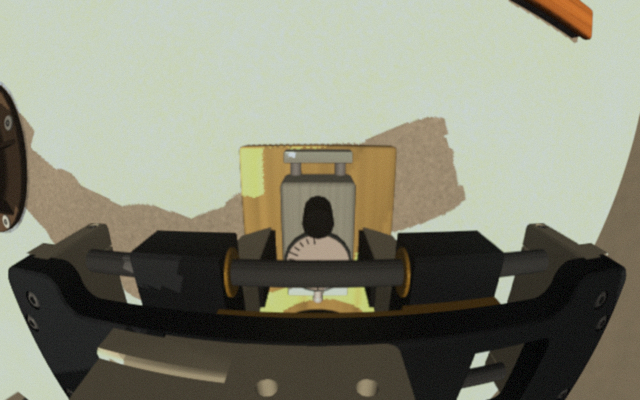

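The knob shows at cols 304–333, rows 195–240, and is centred between the fingers (inner edges at cols 273 and 360).

Run:
```python
from h import *
p=vision.get_image("wrist")
for a in [(214,318.5,.108),(225,319,.108),(240,319,.108),(195,318,.108)]: print(a,wplane(p,*a).round(4))
g=p["frame"][190:250,319].sum(1);print(g);print(p["cam_to_world"].round(3)); print(p["z_map"][190:250:3,319])
```

```text
(214, 318.5, 0.108) [0.5195 0.1398 0.108 ]
(225, 319, 0.108) [0.5225 0.1327 0.108 ]
(240, 319, 0.108) [0.5262 0.1225 0.108 ]
(195, 318, 0.108) [0.5147 0.1518 0.108 ]
[401 409 397 411 406 363 267 123  58  42  57  76  71  67  78  74  68  42
  59  71  53  72  79  79  77  83  70  75  63  75  67  68  69  76  82  82
  81  53  55  91  65  74  67  59  78  73  60  75  93 178 346 455 483 476
 470 473 465 482 480 478]
[[ 0.939 -0.334 -0.086  0.497]
 [ 0.345  0.905  0.251  0.2  ]
 [-0.006 -0.265  0.964  0.301]
 [ 0.     0.     0.     1.   ]]
[0.24518858 0.24566741 0.24579695 0.2273593  0.21960981 0.21300913
 0.20712088 0.20196748 0.20188588 0.20219447 0.2021925  0.20285882
 0.20262405 0.20386004 0.20474942 0.20486419 0.20721719 0.24935412
 0.25002834 0.24898362]
```

Emit:
play_rows(increments="0 0.25 3 0 0;0 0 3.1 0 0;0 0 0 0 -0.6;0 0 0 0 -0.6;0 0 0 0 -0.8", grip_force=25)

```text
clock: 5.25
position: [0.5254, 0.1351, 0.0878]
ee_rot: [1.796, 2.576, 0.003]
force: [0.5, -0.3, 0.1]
width: 0.329
gripper_force: 0.0
```

Emit:
play_rows(increments="0 0 0 0 -1;0 0 0 0 -1;0 0 0 0 -1", grip_force=40)

```text
clock: 5.5
position: [0.5224, 0.1339, 0.0876]
ee_rot: [-1.796, -2.577, 0.005]
force: [-12.0, -3.4, 8.5]
width: 0.232
gripper_force: 40.0
```

Emit:
play_rows(increments="-0.3 -0.2 0 0 -1;-0.3 0 0 0 -1;-0.3 0 0 0 -1;-0.3 0 0 0 -1;-0.2 0 0 0 -1")

```text
clock: 5.92
position: [0.526, 0.124, 0.0876]
ee_rot: [-1.792, -2.577, -0.004]
force: [-7.3, 8.0, -0.8]
width: 0.224
gripper_force: 40.0
```

Emit:
play_rows(increments="0 0 0 0 -1;0 0 0 0 -1")

```text
clock: 6.08
position: [0.5262, 0.1236, 0.0877]
ee_rot: [-1.793, -2.577, -0.004]
force: [-7.3, 8.1, -0.7]
width: 0.229
gripper_force: 40.0
```

Run:
```python
from h import *
im=[]
for n in ["scene","wrist"]:
    p=vision.get_image(n)
    f=p["frame"]; f=f[195:255,290:390] if n=="scene" else f[200:320,220:420]
    im.append(cv2.resize(f,(700,int(700*f.shape[0]/f.shape[1])) if n=="scene" else (300,180),interpolation=cv2.INTER_CUBIC))
im[1]=cv2.copyMakeBorder(im[1],0,0,0,400,cv2.BORDER_CONSTANT)
save({"frame":np.vstack(im)},"c2")
print(arm.observe())
```

```text
{'clock': 6.1833, 'joints': array([ 0.18117512,  0.56559181, -0.70998539,  1.89235335,  0.47595439,
        0.858194  , -0.41607818]), 'dq': array([-2.24642710e-03, -1.62391204e-03,  6.89384684e-04, -3.34477068e-03,
        4.77912872e-05,  2.84846421e-03, -3.76635732e-04]), 'joint_efforts': array([  4.7021614 , -62.71868706,  -6.30779296, -26.48322701,
         2.75024392,  -0.10768139,   0.06891253]), 'position': array([0.52614639, 0.12356615, 0.08763296]), 'ee_rot': array([-1.79294497, -2.57733999, -0.00351852]), 'force': array([-6.51425756,  7.26957414,  0.03453393]), 'ft_torque': array([ 1.50789806,  1.57415549, -0.06533413]), 'gripper_force': 40.00006020069122, 'width': 0.23278053059917206}
```

View pics/c2.png

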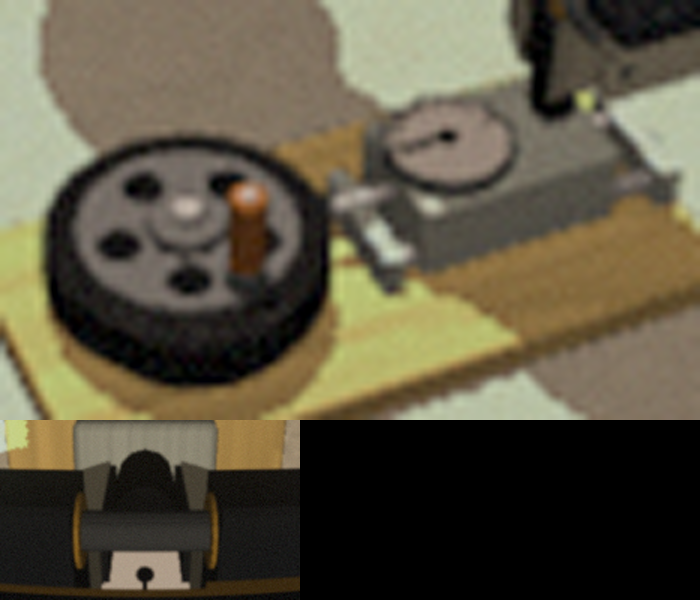

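The scene crop shows the dial needle still pointing at the wheel (plunger free). The plunger tip is almost at the tyre, and the knob has moved about 11 mm.

```bash
cat >> h.py <<'E'
A=np.radians(110.4);SY=np.array([np.cos(A),np.sin(A)]);SX=np.array([np.sin(A),-np.cos(A)])
def dial(name,knob,S=120,scale=.0005):
    """rectified top view of dial plane; up = away from wheel(+stand y), right=+stand x"""
    p=vision.get_image(name);c=np.array(knob)-.05*SY
    g=(np.arange(S)-S/2+.5)*scale;X,Y=np.meshgrid(g,-g)
    W=np.stack([c[0]+X*SX[0]+Y*SY[0],c[1]+X*SX[1]+Y*SY[1],np.full_like(X,.0685),np.ones_like(X)],-1)
    C=W@np.linalg.inv(p["cam_to_world"]).T;K=p["mtx"];x=C[...,0]/-C[...,2];y=-C[...,1]/-C[...,2]
    if name=="wrist":
        r=np.hypot(x,y);f=np.arctan(r)/r;x=x*f;y=y*f
    u=(K[0,0]*x+K[0,2]).astype(np.float32);v=(K[1,1]*y+K[1,2]).astype(np.float32)
    return cv2.remap(p["frame"],u,v,cv2.INTER_CUBIC),p
E
echo
```

Emit:
play_rows(increments="-0.25 0 0 0 -1;-0.25 0 0 0 -1;0 0 0 0 -1;0 0 0 0 -1")

```text
clock: 6.52
position: [0.5279, 0.1189, 0.0876]
ee_rot: [-1.793, -2.577, -0.004]
force: [-6.5, 7.4, 0.9]
width: 0.23
gripper_force: 40.0
```

Run:
```python
from h import *
s=arm.observe();k=s["position"][:2];print(k,s["force"],s["force"][:2]@SY)
a,_=dial("scene",k);b,_=dial("wrist",k)
save({"frame":cv2.resize(np.hstack([a,b]),None,fx=3,fy=3)},"d1")
```

```text
[0.52785729 0.11890846] [-6.54127213  7.36740954  0.89250479] 9.185444889089867
```

View pics/d1.png

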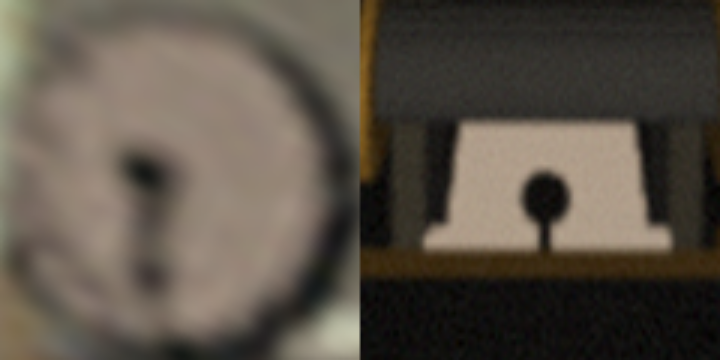

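The needle still points straight at the wheel after 16 mm of travel, so there is no contact yet. I'll measure the needle angle by code from here.

```bash
cat >> h.py <<'E'
def needle(img,piv,r0,r1,scale=.0005):
    """mm of plunger travel; piv offset (right,up) mm"""
    g=cv2.GaussianBlur(img.astype(np.float32).mean(2),(0,0),1.2);S=g.shape[0]
    px=S/2-.5+piv[0]/1000/scale;py=S/2-.5-piv[1]/1000/scale
    th=np.radians(np.arange(-20,200,.5));r=np.arange(r0,r1,.5)/1000/scale
    R,T=np.meshgrid(r,th);x=(px-R*np.sin(T)).astype(np.float32);y=(py+R*np.cos(T)).astype(np.float32)
    q=cv2.remap(g,x,y,cv2.INTER_LINEAR).mean(1);i=q.argmin();w=slice(max(0,i-16),i+17)
    wt=np.clip(np.percentile(q[w],80)-q[w],0,None);t=(th[w]*wt).sum()/wt.sum()
    return round(t/.25,2),round(q.min(),0),round(float(np.median(q)),0)
def read(k):
    a,_=dial("scene",k);b,_=dial("wrist",k)
    print("scene",needle(a,(-5.3,1.7),7,19),"wrist",needle(b,(.8,-2.5),4.5,8));return a,b
E
python3 - <<'E'
from h import *
read(arm.observe()["position"][:2])
E
```

```text
scene (np.float64(-0.08), np.float32(77.0), 130.0) wrist (np.float64(-0.0), np.float32(41.0), 149.0)
```

Emit:
play_rows(increments="-0.2 0 0 0 -1;0 0 0 0 -1;0 0 0 0 -1")

```text
clock: 6.97
position: [0.5285, 0.1173, 0.0877]
ee_rot: [-1.792, -2.577, -0.004]
force: [-7.5, 7.7, -0.7]
width: 0.225
gripper_force: 40.0
```

Run:
```python
from h import *
s=arm.observe();k=s["position"][:2];print(k,s["force"][:2]@SY)
read(k)
```

```text
[0.52849765 0.11726307] 9.816272613901958
scene (np.float64(0.39), np.float32(87.0), 130.0) wrist (np.float64(0.4), np.float32(40.0), 148.0)
```

Emit:
play_rows(increments="-0.17 0 0 0 -1;-0.17 0 0 0 -1;0 0 0 0 -1;0 0 0 0 -1")

```text
clock: 7.4
position: [0.5295, 0.1146, 0.0876]
ee_rot: [-1.792, -2.577, -0.005]
force: [-7.3, 10.1, -1.0]
width: 0.23
gripper_force: 40.0
```

Run:
```python
from h import *
s=arm.observe();k=s["position"][:2];print(k,s["force"][:2]@SY)
read(k)
```

```text
[0.52946642 0.11463873] 11.993207570683708
scene (np.float64(2.86), np.float32(85.0), 130.0) wrist (np.float64(2.81), np.float32(32.0), 149.0)
```

Emit:
play_rows(increments="-0.15 0 0 0 -1;0 0 0 0 -1;0 0 0 0 -1")

```text
clock: 7.75
position: [0.5298, 0.1137, 0.0876]
ee_rot: [-1.791, -2.577, -0.005]
force: [-7.8, 11.0, 0.4]
width: 0.227
gripper_force: 40.0
```

Run:
```python
from h import *
s=arm.observe();k=s["position"][:2];print(k,s["force"][:2]@SY)
read(k)
```

```text
[0.5298185  0.11367779] 13.025572091336906
scene (np.float64(3.86), np.float32(75.0), 129.0) wrist (np.float64(3.69), np.float32(32.0), 148.0)
```

Emit:
play_rows(increments="-0.03 0 0 0 -1;0.15 0 0 0 -1;0.15 -0.1 0 0 -1;0 0 0 0 0;0 0 0 0 0")

```text
clock: 8.27
position: [0.5306, 0.1116, 0.0872]
ee_rot: [1.796, 2.575, 0.002]
force: [-0.5, 0.3, -0.3]
width: 0.329
gripper_force: 0.0
```

Emit:
play_rows(increments="0 0 0 0 0;0 0 -2 0 0;0 0 -3 0 0;0 0 -2 0 0;-3.7 0.9 0 0 0")

```text
clock: 8.68
position: [0.5504, 0.0879, 0.1614]
ee_rot: [1.783, 2.584, 0.012]
force: [2.3, 1.8, 0.7]
width: 0.5
gripper_force: 0.0
```

Emit:
play_rows(increments="-3.7 0.9 0 0 0;-3.7 0.9 0 0 0;-3.7 0.9 0 0 0;0 0 0 0 0;0 0 0 0 0")

```text
clock: 9.1
position: [0.6156, -0.0183, 0.1555]
ee_rot: [1.804, 2.571, -0.001]
force: [-0.5, 0.4, 0.3]
width: 0.499
gripper_force: 0.0
```

Run:
```python
from h import *
s=arm.observe();print(s["position"],s["ee_rot"],s["joints"])
p=vision.get_image("wrist");f=p["frame"]
q=vision.get_image("scene")["frame"][170:270,270:400]
save({"frame":np.vstack([f[:,::1],cv2.copyMakeBorder(cv2.resize(q,(260,200)),0,0,0,380,cv2.BORDER_CONSTANT)])},"w2")
a,b=read([.5299,.1135])
cv2.imwrite("pics/d2.png",cv2.resize(np.hstack([a,b]),None,fx=3,fy=3)[:,:,::-1])
```

```text
[ 0.61563322 -0.01834782  0.15546325] [ 1.80387383e+00  2.57130975e+00 -1.04375477e-03] [ 0.41134243  0.58927124 -0.71215798  1.63908793  0.42682278  1.07445297
 -0.07717778]
scene (np.float64(3.89), np.float32(109.0), 184.0) wrist (np.float64(5.13), np.float32(100.0), 195.0)
```

View pics/w2.png

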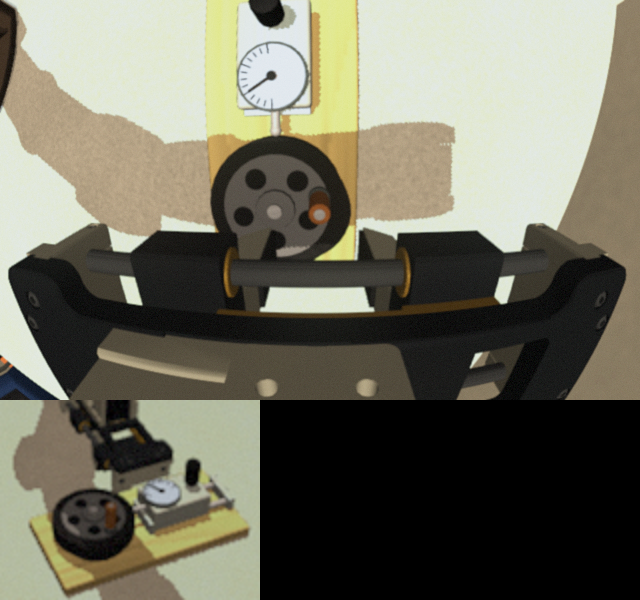

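The wrist view shows the needle turned about 53° (≈4 mm). The crank top is at (row 215, col 319), the hub at (211, 274) and the dial pivot at (75, 271).

Run:
```python
from h import *
s=arm.observe();p=vision.get_image("wrist")
c=wplane(p,214.5,319,.110)[:2];h=wplane(p,211,274,.074)[:2];d=wplane(p,75,271,.0685)[:2];t=s["position"][:2]
print(c,h,d,np.linalg.norm(c-h),"yaw",np.degrees(np.arctan2(*(h-d)*[1,-1])),"|hd|",np.linalg.norm(h-d))
print("crank stand xy",(c-h)@SX,(c-h)@SY,"move",(c-t)@SY,(c-t)@SX)
# tyre outline: radius vs stand angle at z .06
f=p["frame"].astype(float).sum(2)
for deg in range(0,360,10):
    u=np.cos(np.radians(deg))*SX+np.sin(np.radians(deg))*SY
    K=p["mtx"];v=[]
    for r in np.arange(.045,.08,.0005):
        w=np.append(h+u*r,.06);C=np.linalg.inv(p["cam_to_world"])@np.append(w,1);x=C[0]/-C[2];y=C[1]/C[2];q=np.hypot(x,y);g=np.arctan(q)/q
        U=K[0,0]*x*g+K[0,2];V=K[1,1]*y*g+K[1,2]
        v.append(cv2.remap(f.astype(np.float32),np.float32([[U]]),np.float32([[V]]),1)[0,0])
    v=np.array(v);print(deg,round(45+.5*int(np.argmax(np.diff(v[10:]))+10.5),1),end="; ")
```

```text
[ 0.61615525 -0.0103831 ] [ 0.58485563 -0.03166394] [0.54584124 0.07136329] 0.03784891566100115 yaw 20.740694433210056 |hd| 0.11016683882733352
crank stand xy 0.03675447732072794 0.009035973306383432 move 0.0020936728388541177 0.0029616515400990562
0 62.5; 10 59.5; 20 57.5; 30 57.5; 40 57.5; 50 57.5; 60 57.0; 70 57.0; 80 56.5; 90 55.5; 100 56.0; 110 55.0; 120 55.0; 130 55.5; 140 56.0; 150 57.0; 160 57.5; 170 58.5; 180 60.0; 190 61.0; 200 62.0; 210 74.5; 220 58.5; 230 78.0; 240 62.5; 250 62.0; 260 54.5; 270 54.5; 280 55.5; 290 57.0; 300 62.0; 310 64.5; 320 65.5; 330 66.5; 340 66.0; 350 64.5;
```

The tyre outline already puts the bulge near stand angle 330°, so a turn of about +120° (CCW) should bring it under the plunger. I'll grip the crank.

Emit:
play_rows(increments="0.2 0.3 2 0 0;0 0 2.5 0 0;0 0 2.4 0 0;0 0 0 0 0;0 0 0 0 -0.6", grip_force=15)

```text
clock: 9.77
position: [0.6157, -0.0111, 0.0863]
ee_rot: [-1.794, -2.577, 0.002]
force: [0.1, -1.1, 1.3]
width: 0.464
gripper_force: 0.0
```

Emit:
play_rows(increments="0 0 0 0 -1;0 0 0 0 -1;0 0 0 0 -1;0 0 0 0 -1", grip_force=25)

```text
clock: 10.1
position: [0.6166, -0.012, 0.0878]
ee_rot: [1.797, 2.576, -0.001]
force: [-12.6, -4.3, 11.0]
width: 0.184
gripper_force: 6.3
```

Run:
```python
from h import *
h=np.array([.585,-.0335])
s=arm.observe();v=s["position"][:2]-h;print(s["position"],s["force"],s["width"],v@SX,v@SY,np.degrees(np.arctan2(v@SY,v@SX)))
t0=14
for t in range(t0,t0+140,10):
    a,b=np.radians([t,t+10]);print(t,"x(SY) %.2f y(SX) %.2f"%(3.8*(np.sin(b)-np.sin(a)),3.8*(np.cos(b)-np.cos(a))))
```

```text
[ 0.61658513 -0.01203685  0.08780416] [-12.56428582  -4.34817056  10.95114544] 0.18378299402827405 0.03708562460152871 0.00910733544419682 13.797424427338456
14 x(SY) 0.63 y(SX) -0.22
24 x(SY) 0.58 y(SX) -0.32
34 x(SY) 0.51 y(SX) -0.42
44 x(SY) 0.43 y(SX) -0.50
54 x(SY) 0.34 y(SX) -0.57
64 x(SY) 0.24 y(SX) -0.62
74 x(SY) 0.13 y(SX) -0.65
84 x(SY) 0.01 y(SX) -0.66
94 x(SY) -0.10 y(SX) -0.65
104 x(SY) -0.22 y(SX) -0.63
114 x(SY) -0.32 y(SX) -0.58
124 x(SY) -0.42 y(SX) -0.51
134 x(SY) -0.50 y(SX) -0.43
144 x(SY) -0.57 y(SX) -0.34
```

Emit:
play_rows(increments="0 -0.2 0 0 -1;0.31 -0.1 0 0 -1;0.32 -0.12 0 0 -1;0.58 -0.32 0 0 -1;0.51 -0.42 0 0 -1")

```text
clock: 10.52
position: [0.6025, -0.001, 0.0878]
ee_rot: [1.796, 2.571, 0.003]
force: [6.6, -3.5, -0.8]
width: 0.162
gripper_force: 25.0
```

Emit:
play_rows(increments="0.43 -0.5 0 0 -1;0.34 -0.57 0 0 -1;0.24 -0.62 0 0 -1;0 0 0 0 -1;0 0 0 0 -1")

```text
clock: 10.93
position: [0.5806, 0.0035, 0.0877]
ee_rot: [1.797, 2.576, -0.001]
force: [-3.5, -1.6, 7.4]
width: 0.165
gripper_force: 25.0
```

```bash
cat >> h.py <<'E'
def enc():
    s=arm.observe();v=s["position"][:2]-[.585,-.0335]
    print("ang %.1f r %.1f mm"%(np.degrees(np.arctan2(v@SY,v@SX)),1000*np.hypot(*v)),"F sx,sy,z",(s["force"][:2]@SX).round(1),(s["force"][:2]@SY).round(1),s["force"][2].round(1),s["width"].round(3),"t",s["clock"])
E
python3 - <<'E'
from h import *
enc();a,b=read([.5299,.1135])
cv2.imwrite("pics/d3.png",cv2.resize(np.hstack([a,b]),None,fx=3,fy=3)[:,:,::-1])
E
```

```text
Traceback (most recent call last):
  File "h.py", line 40, in enc
    print("ang %.1f r %.1f mm"%(np.degrees(np.arctan2(v@SY,v@SX)),1000*np.hypot(*v)),"F sx,sy,z",(s["force"][:2]@SX).round(1),(s["force"][:2]@SY).round(1),s["force"][2].round(1),s["width"].round(3),"t",s["clock"])
                                                                                                                                                                                  ^^^^^^^^^^^^^^^^
AttributeError: 'float' object has no attribute 'round'
```

```bash
sed -i 's/s\["width"\].round(3)/round(s["width"],3)/' h.py
python3 - <<'E'
from h import *
enc();a,b=read([.5299,.1135])
cv2.imwrite("pics/d3.png",cv2.resize(np.hstack([a,b]),None,fx=3,fy=3)[:,:,::-1])
E
```

```text
ang 76.3 r 37.3 mm F sx,sy,z -3.8 -0.3 7.4 0.165 t 10.9333
scene (np.float64(6.43), np.float32(10.0), 34.0) wrist (np.float64(4.87), np.float32(88.0), 197.0)
```

View pics/d3.png

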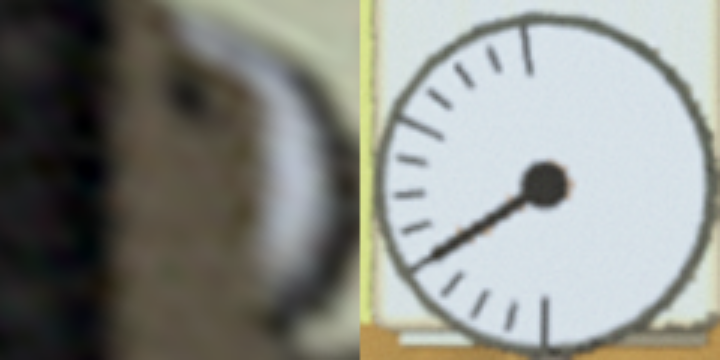

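The wrist camera shows the needle exactly on the 4th tick with the round tyre under the plunger. On with the turning, taking readings.

```bash
sed -i 's/^    a,_=dial("scene",k);b,_.*/    b,_=dial("wrist",k)/;s/^    print("scene".*/    print("wrist",needle(b,(.8,-.8),5,19));return b/' h.py
python3 -c "
from h import *
enc();read([.5299,.1135])"
```

```text
ang 76.3 r 37.3 mm F sx,sy,z -2.9 -2.5 8.4 0.169 t 11.0333
wrist (np.float64(3.96), np.float32(87.0), 223.0)
```

Emit:
play_rows(increments="0.13 -0.65 0 0 -1;0.01 -0.66 0 0 -1;-0.1 -0.65 0 0 -1;0 0 0 0 -1;0 0 0 0 -1")

```text
clock: 11.5
position: [0.5626, -0.0031, 0.0877]
ee_rot: [1.797, 2.575, -0.0]
force: [-1.0, -2.4, 8.4]
width: 0.168
gripper_force: 25.0
```

```bash
python3 -c "
from h import *
enc();read([.5299,.1135])"
```

```text
ang 106.0 r 37.8 mm F sx,sy,z -1.7 -1.9 8.4 0.168 t 11.5
wrist (np.float64(7.91), np.float32(80.0), 223.0)
```

Emit:
play_rows(increments="-0.22 -0.63 0 0 -1;0 0 0 0 -1;0 0 0 0 -1")

```text
clock: 11.8
position: [0.5577, -0.0071, 0.0877]
ee_rot: [1.796, 2.575, 0.0]
force: [-1.0, -3.2, 8.7]
width: 0.168
gripper_force: 25.0
```

```bash
python3 -c "
from h import *
enc();read([.5299,.1135])"
```

```text
ang 115.6 r 38.0 mm F sx,sy,z -2.0 -2.7 8.7 0.168 t 11.8
wrist (np.float64(8.71), np.float32(80.0), 224.0)
```

Emit:
play_rows(increments="-0.32 -0.58 0 0 -1;0 0 0 0 -1;0 0 0 0 -1")

```text
clock: 12.1
position: [0.5533, -0.0121, 0.0877]
ee_rot: [1.796, 2.575, -0.0]
force: [-0.1, -2.4, 7.9]
width: 0.168
gripper_force: 25.0
```

```bash
python3 -c "
from h import *
enc();read([.5299,.1135])"
```

```text
ang 125.6 r 38.2 mm F sx,sy,z -1.0 -2.2 7.9 0.168 t 12.1
wrist (np.float64(8.76), np.float32(75.0), 225.0)
```

Emit:
play_rows(increments="-0.42 -0.51 0 0 -1;0 0 0 0 -1;0 0 0 0 -1")

```text
clock: 12.4
position: [0.5499, -0.0179, 0.0877]
ee_rot: [1.796, 2.575, -0.0]
force: [-0.7, -2.6, 9.2]
width: 0.166
gripper_force: 25.0
```

```bash
python3 -c "
from h import *
enc();read([.5299,.1135])"
```

```text
ang 135.7 r 38.4 mm F sx,sy,z -1.5 -2.2 9.2 0.166 t 12.4
wrist (np.float64(7.96), np.float32(71.0), 227.0)
```

Emit:
play_rows(increments="-0.5 -0.43 0 0 -1;0 0 0 0 -1;0 0 0 0 -1")

```text
clock: 12.7
position: [0.5475, -0.0244, 0.0876]
ee_rot: [1.797, 2.575, -0.001]
force: [0.0, -4.5, 10.0]
width: 0.165
gripper_force: 25.0
```

```bash
python3 -c "
from h import *
enc();read([.5299,.1135])"
```

```text
ang 146.0 r 38.6 mm F sx,sy,z -1.5 -4.2 10.0 0.165 t 12.7
wrist (np.float64(6.22), np.float32(79.0), 229.0)
```

Emit:
play_rows(increments="0.42 0.36 0 0 -1;0.38 0.42 0 0 -1;0.31 0.46 0 0 -1;0 0 0 0 -1;0 0 0 0 -1")

```text
clock: 13.17
position: [0.5555, -0.0094, 0.0877]
ee_rot: [1.796, 2.575, -0.001]
force: [1.7, -2.0, 7.9]
width: 0.166
gripper_force: 25.0
```

```bash
python3 -c "
from h import *
enc();read([.5299,.1135])"
```

```text
ang 120.3 r 38.1 mm F sx,sy,z 0.9 -2.5 7.9 0.166 t 13.1667
wrist (np.float64(8.85), np.float32(77.0), 225.0)
```

Emit:
play_rows(increments="0 0 -0.1 0 -0.6;0 0 0 0 -0.4;0 0 0 0 -0.2;0 0 0 0 0;0 0 -1 0 0")

```text
clock: 13.63
position: [0.5531, -0.0092, 0.0962]
ee_rot: [-1.795, -2.575, 0.004]
force: [-0.7, -0.8, -0.8]
width: 0.436
gripper_force: 0.0
```

Emit:
play_rows(increments="0 0 -3 0 0;0 0 -3 0 0;0 0 -3 0 0;0 0 0 0 0;0 0 0 0 0")

```text
clock: 14.05
position: [0.5557, -0.0086, 0.1899]
ee_rot: [1.795, 2.575, 0.003]
force: [-0.3, -0.5, 0.2]
width: 0.498
gripper_force: 0.0
```

```bash
python3 -c "
from h import *
enc();b=read([.5299,.1135])
p=vision.get_image('wrist');save({'frame':np.vstack([p['frame'][:,:],cv2.copyMakeBorder(cv2.resize(b,(200,200)),0,0,0,440,cv2.BORDER_CONSTANT)])},'w3')"
```

```text
ang 119.3 r 38.5 mm F sx,sy,z -0.5 -0.4 0.2 0.498 t 14.05
wrist (np.float64(8.81), np.float32(101.0), 224.0)
```

View pics/w3.png

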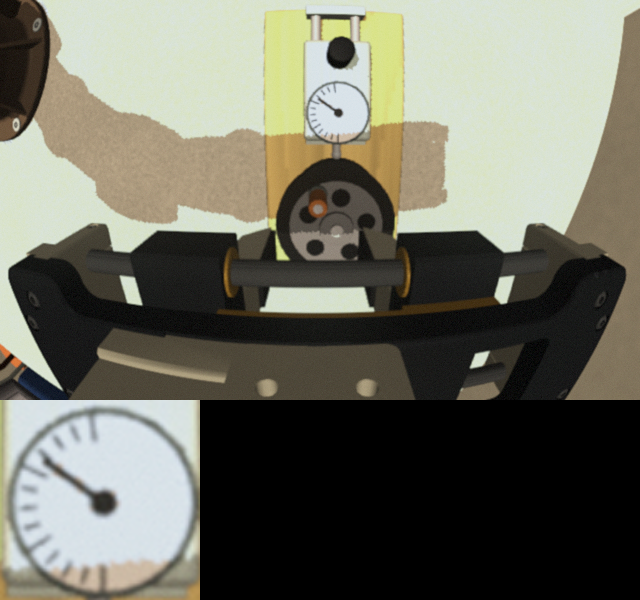

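The dial reads about 8.8–8.9 mm. The bulge sits under the plunger at the top of the wheel (col 336), and the gripper is clear.

```bash
python3 -c "
from h import *
print(job.sign_off())"
```

```text
the job is handed in; nothing more can be done
None
```

The job is handed in: I pressed the gauge in to 4 mm on the round tyre, then left the wheel standing within about 1° of its high spot under the plunger. The dial reads about 8.8 mm there, and the gripper is open and clear of everything; the judge's verdict was not shown.

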